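# Wedge the sagging scale level and load it

## Robot

A 6-joint arm with a two-finger parallel gripper is mounted at the origin on the work surface. World frame = base frame: x ahead of the robot, y to its left, z up, the work surface at z = 0. Lengths are in m, angles in rad, forces in N, time in s.
With the tool pointing down it reaches from about 0.35 to 0.975 m from the base axis. Payload 17.4 kg.
Tool frame: the origin (TCP) lies midway between the tips of the shut fingers; the grasp point (between the pads) lies 19 mm behind it; z points along the fingers, y is the direction in which the jaws open and shut (so a half turn about z gives the same grasp; the last joint's range is limited). The gripper opens to 85 mm and grips with 20 to 120 N. Pads are 22 mm wide; open, the fingers measure 114 mm over their backs; the gripper's body (76 mm by 85 mm) begins 54 mm behind the grasp point. The pads swing forward as they close: fully open they stand 13 mm farther back than shut.
Start: joints at [-1.301, 0.116, 1.442, -0, 1.584, -0.038], TCP at [0.204, -0.643, 0.231] pointing down, gripper open.
Joint ranges: [-2.83, 2.83], [-0.83, 2.19], [0.07, 2.5], [-1.14, 4.28], [0.01, 3], [-2.97, 2.97]. Speed limits (rad/s): [1.89, 1.89, 2.22, 3.14, 3.14, 3.14].

## Interface

Orientations are given as a rotation vector (axis times angle).
In Python, from bench import manip gives the robot as it stands.
- The arm moves only by the tool drive_tool, never from a script. Its arguments are lists of equal length, an entry for each row: "jaw": the finger opening in mm, from 0 to 85.4; "translation": the shift along the tool's x, y, z in mm, a list of three; "angular": the turn, a rotation vector about the tool's x, y, z in degrees, a list of three. In form: {"jaw": [jaw, ...], "translation": [[x, y, z], ...], "angular": [[rx, ry, rz], ...]}. A call has 1 to 20 rows; each row shifts and turns the pose as measured when the row begins, along the tool's axes as they then stand; what a row does not reach is not made up. A row lasts 1/12 s, in which the tool goes at most 41.7 mm and 7.16 degrees, less where a joint would pass 70% of its speed; a pose out of reach is approached as far as the arm can. A call is refused whole if a number of a shift passes 41.7 or a number of a turn 7.16, either way. A call with a gripper value outside its range is refused whole. The fingers move at their own pace and stop on an object; "grip_force" is the grip in N (left out, the last holds). Time passes only in rows, so rows that do not move let the fingers close. It gives the time, the measured TCP pose, the force and the opening at its end, in the units of the state.
- manip.sense(): the state, without advancing time (a new reading comes with each control period).
- manip.snapshot(name): name is "side" or "top"; returns (picture, depth): 384x512x3 uint8, blue, green, red; 384x512 float32, m along the optical axis (not along the pixel's ray), 0 where there is no reading.
- manip.camera_model(name): a dict with "fx", "fy", "cx", "cy" (pixels), "R" (3x3) and "t" (3): a world point X has camera coordinates R X + t. Camera axes: x right, y down, z forward; pixel columns grow to the right and rows downward; lengths in m; the calibration is good to about 2 mm. A picture is of the moment at which its call begins. camera_model takes no time and is no camera call.
- manip.job_done(): hands the job in, once; it reports no verdict.
The state is a dict: "time_s": time; "qpos": joint angles; "joint_vel": joint speeds; "tau": joint torques, N m; "tool_pos": TCP position; "eef_rot": TCP orientation; "contact_force": force on the tool from outside, world axes, zero at the start; "ft_torque": the same for the moment, N m; "grip_width": opening from 0.0 (shut) to 1.0 (fully open).
Only numpy, scipy, OpenCV 4.12 (cv2) and the standard library are available. Lean on these libraries where they do the work, as an engineer would, in place of code of your own. Each camera call takes 0.05 s, during which the arm holds its last target.

## Task

The platform under the packing scale sags at the front. Push the orange wedge, thin end first and square on, under the middle of the platform's front edge (blue mark) until the platform is level against its yellow keepers and the wedge is jammed tight, and let go of it. Then set the big steel check weight gently upright on the ring mark in the middle of the scale pan, leaving the other things on the bench where they are.

Things in the scene. Friction and masses are not known exactly. Their poses are not given: they have to be found in the camera images.
- stand: Fixed steel frame, 200 mm wide, carrying the hinged platform. Origin on the bench below the middle of the platform's front edge; x points level from that edge towards the hinge, square to the edge (the way to push the wedge), y along the edge, z up. Hinge at x = 220 mm, height 22 mm. Under the platform all is free between y = -80 and +80 mm.
- edge_mid (a point): Middle of the lower front edge (blue mark) of the aluminium platform, 220 x 200 x 10 mm, hinged at its back. It starts sagging on a stop with this edge about 8 mm over the bench (0.064 rad); level, against the keepers, it is 22 mm over the bench and can rise no further. Weighs on the wedge with about 5 N; falls back unless wedged. A white scale body is bolted on, from 22 mm behind the edge.
- pan_centre (a point): Centre of the top of the steel scale pan (140 x 150 mm), marked by a thin blue ring of 54 mm diameter; 115 mm behind the front edge, 46 mm above the platform's underside, so 68 mm over the bench when level. z is the pan's normal.
- wedge: Loose orange nylon wedge, 124 mm long (x), 40 mm wide (y), 90 g. Origin: centre of its underside; +x points to the thin end. The ramp rises from 4 mm at the thin end (x = 62 mm) to 26 mm at x = -38 mm: it meets the edge when about 18 mm in, and the platform is level when it is about 82 mm in.
- wedge_grip (a point): Centre of the black grip block on the wedge's thick end: 24 mm (x) by 24 mm (y), standing from 26 to 62 mm over the wedge's underside, this point at 44 mm, 50 mm behind the wedge's origin and 112 mm behind its thin end. Axes as the wedge.
- wedge_tip (a point): Middle of the wedge's thin end, on its underside. Friction of the wedge on bench and platform is about 0.35: sliding it in takes about 4 to 8 N while the platform rises, then resistance climbs steeply at the keepers; a push of 15 to 20 N there jams it tight, and it stays when released.
- weight: Big steel check weight, 500 g: cylinder of 44 mm diameter and 45 mm height with a knob of 28 mm diameter on top, 68 mm high in all. Origin: centre of its underside, z up its axis.
- weight_centre (a point): Point on the axis of the big steel weight, 34 mm over its underside (half-way up).
- small_weight_centre (a point): Small brass check weight, 30 mm diameter, 44 mm high, bystander; this point 22 mm up its axis.
- tub_centre (a point): White lidded tub with green cap, 72 mm diameter, 75 mm high, bystander; point 37 mm up its axis.
- trays_centre (a point): Stack of white food trays, 150 x 210 mm, 46 mm high, bystander; point 20 mm up.
- keeper (a point): Yellow keeper tab over one front corner of the platform, 39 mm high (the other one lies at the opposite y of the stand); each sits on a 12 mm post, 44 mm high, at y = +-109 mm of the stand and reaches in to y = +-83 mm. Keepers stop the platform at level.
There are look-alikes about, which are no part of the job. There is more than one size of the weight; the job needs the larger. Of the things that look like the wedge, take the one that is farthest to the robot's right at the start.

How it is judged:
On the way, in this order (a step that is already met when the one before it is completed fails the run):
1. the wedge is jammed under the middle of the front edge, thin end first, the platform level, and the fingers have let go of it (z of edge_mid in the frame of stand above 0.0198 m and contact force between wedge and stand above 8 N and contact force between the fingers and wedge below 0.1 N and contact force between the fingers and stand below 0.1 N and x of wedge_tip in the frame of stand above 0.06 m and y of wedge_tip in the frame of stand between -0.03 and 0.03 m and angle between the x axis of wedge and the x axis of stand, either way round below 0.25 rad), for 0.3 s.
2. the big weight stands on the middle of the pan (horizontal distance between weight_centre and pan_centre below 0.03 m and z of weight_centre in the frame of pan_centre below 0.038 m and angle between weight's own z axis and vertical below 0.1 rad and contact force between weight and stand above 2 N), for 0.3 s.
At the end, for the whole second after the job is handed in: Platform level (front edge within 2.2 mm of its full height); wedge thin end first under its edge: tip over 60 mm in, within 30 mm of the middle, 0.25 rad of square, jammed (over 8 N on the platform); big weight upright (0.1 rad) on the pan, within 30 mm of its centre; both at rest, released (all of step 2 and z of edge_mid in the frame of stand above 0.0198 m and contact force between wedge and stand above 8 N and x of wedge_tip in the frame of stand above 0.06 m and y of wedge_tip in the frame of stand between -0.03 and 0.03 m and angle between the x axis of wedge and the x axis of stand, either way round below 0.25 rad and linear speed of each of weight, wedge below 0.02 m/s); the robot touches nothing.
It fails at once if the small weight, the tub or the trays are moved more than 30 mm (distance of any of small_weight_centre, tub_centre, trays_centre from where it was at the start of the episode above 0.03 m).
It fails at once if the weight is dropped or slammed on the scale (falls freely at over 0.45 m/s, or over 90 N) (contact force between weight and stand above 90 N or (horizontal distance between weight_centre and pan_centre below 0.09 m and contact force between the fingers and weight below 0.1 N and linear speed of weight above 0.45 m/s)).
It also fails if it takes over 64 s, if anything falls off the work surface, if the arm or the gripper's body presses on something with over 40 N, if the wrist force passes 120 N, or if a joint passes its speed limit or range.

## Working session

There is one attempt and no reset: what is moved stays moved. The work goes in short steps, Python scripts to look and compute and a tool call to move; the robot and the scene stay as the last step left them, time stands still between calls to the robot, and variables do not carry over. Pictures are saved under pics/ and viewed, and the job is handed in when it is done.

Besides the shell and the picture viewer there is one more tool, called after "Request:" by a JSON object that holds its "api" and its "payload", one argument or row to a line. drive_tool: Moves the arm, as the interface text tells. Its arguments: {"type":"object","properties":{"jaw":{"type":"array","items":{"type":"number"}},"translation":{"type":"array","items":{"type":"array","items":{"type":"number"}}},"angular":{"type":"array","items":{"type":"array","items":{"type":"number"}}},"grip_force":{"type":"number"}},"required":["jaw","translation","angular"]}

```bash
ls; mkdir -p pics; cat > h.py <<'E'
import numpy as np, cv2
from bench import manip
def snap(n,tag):
    im,d=manip.snapshot(n); cv2.imwrite(f'pics/{tag}.png',im); np.save(f'pics/{tag}.npy',d); return im,d
def px(n,tag,u,v,d=None):
    D=np.load(f'pics/{tag}.npy'); m=manip.camera_model(n)
    if d is None:
        p=D[v-1:v+2,u-1:u+2]; d=np.median(p[p>0])
    c=np.array([(u-m['cx'])/m['fx']*d,(v-m['cy'])/m['fy']*d,d]); return np.array(m['R']).T@(c-np.array(m['t']))
def pz(n,u,v,z):
    m=manip.camera_model(n);R=np.array(m['R']);t=np.array(m['t'])
    o=-R.T@t; r=R.T@np.array([(u-m['cx'])/m['fx'],(v-m['cy'])/m['fy'],1]); return o+r*(z-o[2])/r[2]
def crop(tag,out,u0,v0,u1,v1,s):
    cv2.imwrite(f'pics/{out}.png',cv2.resize(cv2.imread(f'pics/{tag}.png')[v0:v1,u0:u1],None,fx=s,fy=s,interpolation=cv2.INTER_CUBIC))
E
python3 - <<'E'
from h import *
snap('top','t0');snap('side','s0')
for n in('top','side'):
  m=manip.camera_model(n);print(n,m['fx'],np.round(-np.array(m['R']).T@m['t'],3),np.round(m['R'],2).tolist())
print(manip.sense())
E
```

```text
pics
top 408.1810875332502 [0.364 0.084 1.348] [[-0.02, -1.0, -0.01], [-0.99, 0.02, -0.16], [0.16, 0.01, -0.99]]
side 391.30879645346636 [ 0.442 -0.849  0.788] [[0.99, -0.12, 0.01], [-0.06, -0.6, -0.8], [0.1, 0.79, -0.61]]
{'time_s': 0.1, 'qpos': array([-1.30083164e+00,  1.16413748e-01,  1.44217509e+00,  9.27350529e-06,
        1.58401677e+00, -3.77592476e-02]), 'joint_vel': array([-5.94597643e-04, -2.32772936e-03,  1.08425109e-04,  3.15711787e-04,
        5.15008461e-05,  1.09343526e-03]), 'tau': array([ 2.84520844e-03, -7.33668566e+01, -6.33788109e+01,  5.99797340e-05,
        5.28622622e-03, -4.98023041e-06]), 'tool_pos': array([ 0.204426  , -0.64312241,  0.23066688]), 'eef_rot': array([-3.10348436e+00, -4.81312513e-01,  1.69800116e-04]), 'contact_force': array([-0.40386494,  0.3232931 , -0.82765289]), 'ft_torque': array([-0.05862714, -0.03333275,  0.00232667]), 'grip_width': 0.996167491220326}
```

View pics/t0.png

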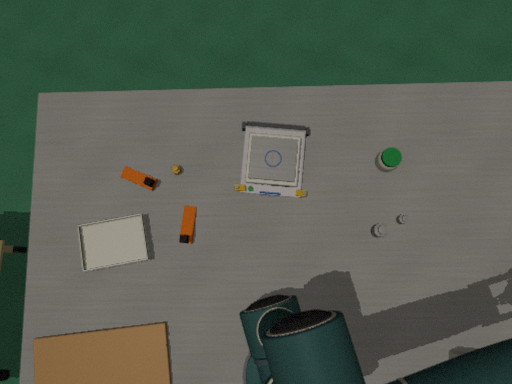

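View pics/s0.png

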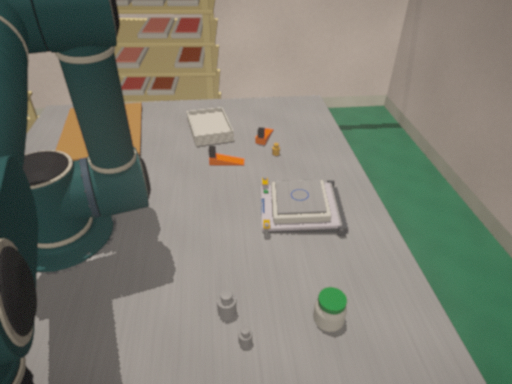

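The top view shows two orange wedges: A at about (140,178) and B at (188,225). Robot right is -y, which is image right, so B is the one to use. There are two steel weights: a larger one at (379,230) and a smaller one at (402,218). The brass one is at (177,169). I'll confirm these in crops.

```bash
python3 - <<'E'
from h import *
crop('t0','c1',110,110,320,260,3.7)
a=cv2.resize(cv2.imread('pics/t0.png')[200:250,170:220],None,fx=8,fy=8,interpolation=2)
b=cv2.resize(cv2.imread('pics/t0.png')[200:250,365:415],None,fx=8,fy=8,interpolation=2)
cv2.imwrite('pics/c2.png',np.hstack([a,b]))
E
```

```text
(no output)
```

View pics/c1.png

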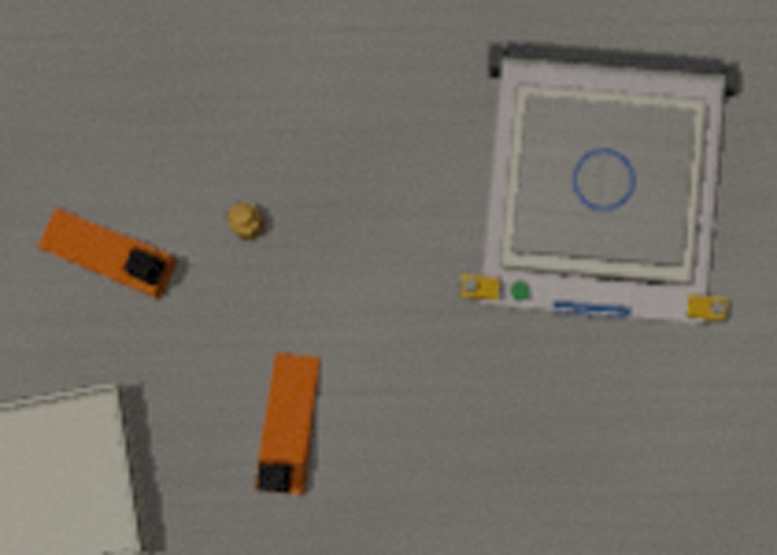

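View pics/c2.png

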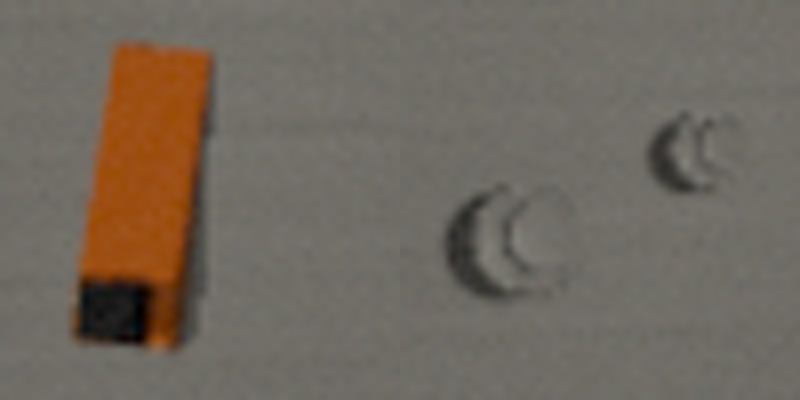

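```bash
python3 - <<'E'
from h import *
c1=lambda u,v:(110+(u+.5)/3.7-.5,110+(v+.5)/3.7-.5)
ca=lambda u,v:(170+(u+.5)/8-.5,200+(v+.5)/8-.5)
cb=lambda u,v:(365+(u-400+.5)/8-.5,200+(v+.5)/8-.5)
P=lambda s,uv,z:print(s,np.round(pz('top',*uv,z)*1000,1))
P('kL',c1(480,287),.041);P('kR',c1(709,307),.041);P('ring',c1(604,180),.061);P('blue',c1(592,310),.018)
P('markL',c1(555,307),.014);P('markR',c1(630,313),.014)
P('hbL',c1(495,58),.03);P('hbR',c1(735,76),.03)
P('tipL',ca(117,45),.004);P('tipR',ca(212,52),.004)
P('gripfront',ca(115,284),.062);P('gripback',ca(112,341),.062)
for a in [(82,282),(148,285),(145,342),(78,340)]:P('gc',ca(*a),.062)
P('wt',cb(540,225),.068)
# depth clouds
D=np.load('pics/t0.npy');m=manip.camera_model('top')
v,u=np.mgrid[0:384,0:512]
c=np.stack([(u-m['cx'])/m['fx']*D,(v-m['cy'])/m['fy']*D,D],-1); X=(c-np.array(m['t']))@np.array(m['R'])
def reg(s,u0,v0,u1,v1,z0,z1):
    p=X[v0:v1,u0:u1].reshape(-1,3);p=p[(p[:,2]>z0)&(p[:,2]<z1)];print(s,len(p),np.round(p.mean(0)*1000,1),np.round(p.min(0)*1000),np.round(p.max(0)*1000))
reg('bench',200,230,230,250,-.1,.1)
reg('grip',175,225,200,250,.05,.08)
reg('wt knob',368,218,392,242,.058,.09); reg('wt body',368,218,392,242,.035,.052); reg('wt2',394,208,412,226,.01,.09)
reg('pan',250,140,296,180,.04,.09)
reg('brass',168,160,188,178,.01,.09);reg('tub',375,145,405,175,.05,.09)
# side view check
E
cat >/dev/null; python3 - <<'E'
from h import *
crop('s0','c3',195,140,255,180,10)
crop('s0','c4',205,280,265,350,8)
E
```

```text
kL [592.6 144.   41. ]
kR [570.4 -56.2  41. ]
ring [681.6  33.4  61. ]
blue [573.6  45.5  18. ]
markL [577.7  78.4  14. ]
markR [570.8  11.6  14. ]
hbL [805.2 128.   30. ]
hbR [783.  -88.7  30. ]
tipL [542.3 330.3   4. ]
tipR [538.5 290.7   4. ]
gripfront [439.8 319.7  62. ]
gripback [417.5 320.8  62. ]
gc [440.9 332.8  62. ]
gc [439.2 306.7  62. ]
gc [416.9 307.8  62. ]
gc [418.2 334.1  62. ]
wt [ 450.  -300.7   68. ]
bench 594 [426.9 230.4   0.5] [395. 182.  -8.] [459. 279.   9.]
grip 59 [430.  320.7  62.4] [418. 309.  52.] [443. 333.  70.]
wt knob 69 [ 446.4 -302.    66.9] [ 433. -317.   58.] [ 459. -289.   75.]
wt body 86 [ 444.9 -296.5   46.2] [ 425. -323.   36.] [ 467. -281.   52.]
wt2 89 [ 480.7 -378.    34.3] [ 467. -396.   11.] [ 495. -366.   52.]
pan 1829 [677.7  34.7  61.2] [612. -40.  41.] [747. 109.  72.]
brass 70 [660.4 352.6  34.4] [648. 341.  11.] [678. 367.  50.]
tub 362 [ 674.3 -341.2   72.7] [ 643. -375.   50.] [ 708. -311.   82.]
```

View pics/c3.png

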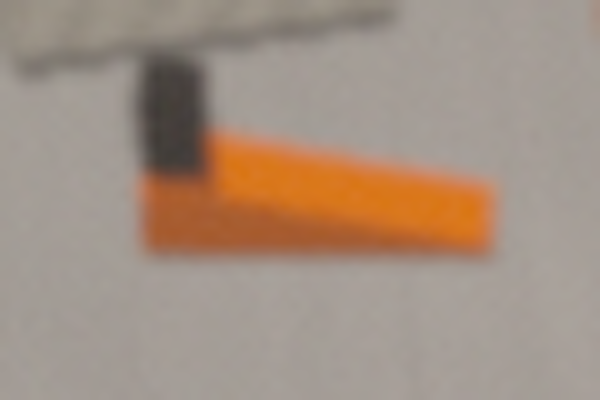

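View pics/c4.png

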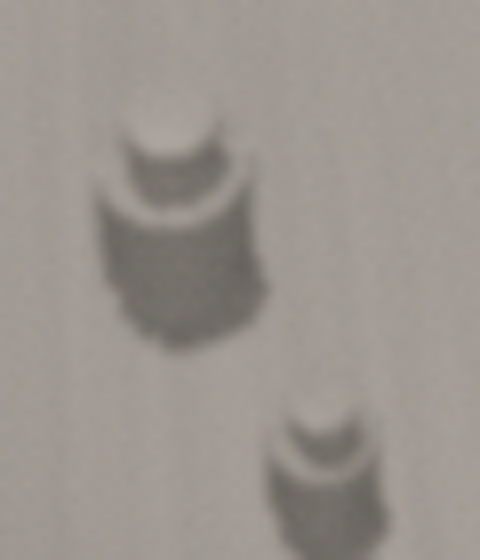

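The crops confirm the picks. Wedge B has its black grip at (181,239) and its thin end up at (190,206), already pointing roughly towards the stand's x. The larger weight at (379,230) is about 44 mm wide against about 28 mm for the other. I'll start towards the wedge.

Request:
{"api": "drive_tool", "payload": {
  "jaw": [85,85,85,85,85,85,85,85,85,85,85,85,85,85],
  "translation": [
    [0,0,0],
    [0,0,0],
    [0,0,0],
    [0,0,0],
    [25,-31.5,0],
    [25,-31.5,0],
    [25,-31.5,0],
    [25,-31.5,0],
    [25,-31.5,0],
    [25,-31.5,0],
    [25,-31.5,0],
    [25,-31.5,0],
    [25,-31.5,0],
    [25,-31.5,0]
  ],
  "angular": [
    [0,0,5.7],
    [0,0,5.7],
    [0,0,5.7],
    [0,0,5.7],
    [0,0,0],
    [0,0,0],
    [0,0,0],
    [0,0,0],
    [0,0,0],
    [0,0,0],
    [0,0,0],
    [0,0,0],
    [0,0,0],
    [0,0,0]
  ]
}}

```text
time_s: 1.27
tool_pos: [0.4911, -0.3498, 0.2247]
eef_rot: [-3.127, 0.19, 0.009]
contact_force: [0.1, -0.6, -0.2]
grip_width: 0.996
```

```bash
cat >> h.py <<'E'
from scipy.spatial.transform import Rotation as Ro
def yawR(deg): # tool down, x yaw
    y=np.radians(deg); c,s=np.cos(y),np.sin(y)
    return np.array([[c,s,0],[s,-c,0],[0,0,-1]])
def to(pts,deg,first_turn=True):
    s=manip.sense(); R=Ro.from_rotvec(s['eef_rot']).as_matrix(); p=np.array(s['tool_pos'])*1000
    T=yawR(deg); print('turn deg',np.round(np.degrees(Ro.from_matrix(R.T@T).as_rotvec()),2),'at',np.round(p,1),'grip',s['grip_width'],np.round(s['contact_force'],1),s['time_s'])
    for q in pts:
        q=np.array(q,float); d=T.T@(q-p); print(q,'shift(target frame)',np.round(d,1),'rows',round(np.linalg.norm(d)/41.5,1)); p=q
E
python3 -c "
from h import *
to([(560,0,225),(430,321,150),(430,321,30)],-5.3)"
```

```text
turn deg [-0.46  0.35 -1.67] at [ 491.1 -349.8  224.7] grip 0.9956294391281612 [ 0.1 -0.6 -0.2] 1.2667
[560.   0. 225.] shift(target frame) [ 3.630e+01 -3.547e+02 -3.000e-01] rows 8.6
[430. 321. 150.] shift(target frame) [-159.1 -307.6   75. ] rows 8.5
[430. 321.  30.] shift(target frame) [  0.   0. 120.] rows 2.9
```

Request:
{"api": "drive_tool", "payload": {
  "jaw": [85,85,85,85,85,85,85,85,85,85,85,85,85,85,85,85,85,85,85,85],
  "translation": [
    [4,-39.5,0],
    [4,-39.5,0],
    [4,-39.5,0],
    [4,-39.5,0],
    [4,-39.5,0],
    [4,-39.5,0],
    [4,-39.5,0],
    [4,-39.5,0],
    [4,-39.5,0],
    [-16,-31,3],
    [-16,-31,7],
    [-16,-31,7],
    [-16,-31,7],
    [-16,-31,7],
    [-16,-31,7],
    [-16,-31,7],
    [-16,-31,7],
    [-16,-30,7],
    [-14,-28,7],
    [0,0,0]
  ],
  "angular": [
    [-0.4,0.3,-1.6],
    [0,0,0],
    [0,0,0],
    [0,0,0],
    [0,0,0],
    [0,0,0],
    [0,0,0],
    [0,0,0],
    [0,0,0],
    [0,0,0],
    [0,0,0],
    [0,0,0],
    [0,0,0],
    [0,0,0],
    [0,0,0],
    [0,0,0],
    [0,0,0],
    [0,0,0],
    [0,0,0],
    [0,0,0]
  ]
}}

```text
time_s: 2.93
tool_pos: [0.4228, 0.3573, 0.1516]
eef_rot: [-3.136, 0.137, 0.011]
contact_force: [-0.4, -0.1, -1.1]
grip_width: 0.999
```

```bash
python3 -c "
from h import *
to([(430,321,150),(430,321,30)],-5.3)"
```

```text
turn deg [-0.11  0.42  0.3 ] at [422.8 357.3 151.6] grip 0.9986094120320675 [-0.4 -0.1 -1.1] 2.9333
[430. 321. 150.] shift(target frame) [10.5 35.5  1.6] rows 0.9
[430. 321.  30.] shift(target frame) [  0.   0. 120.] rows 2.9
```

Request:
{"api": "drive_tool", "payload": {
  "jaw": [85,85,85,85,85,85],
  "translation": [
    [5,17,0],
    [5,17,0],
    [0,0,0],
    [0,0,20],
    [0,0,20],
    [0,0,0]
  ],
  "angular": [
    [0,0.4,0.3],
    [0,0,0],
    [0,0,0],
    [0,0,0],
    [0,0,0],
    [0,0,0]
  ]
}}

```text
time_s: 3.43
tool_pos: [0.4297, 0.32, 0.1101]
eef_rot: [-3.137, 0.142, -0.001]
contact_force: [0.3, -0.7, -0.3]
grip_width: 0.993
```

```bash
python3 -c "
from h import *
to([(430,321,100),(430,321,30)],-5.3)"
```

```text
turn deg [-0.06 -0.04  0.11] at [429.7 320.  110.1] grip 0.993343746455121 [ 0.3 -0.7 -0.3] 3.4333
[430. 321. 100.] shift(target frame) [ 0.2 -1.  10.1] rows 0.2
[430. 321.  30.] shift(target frame) [ 0.  0. 70.] rows 1.7
```

Request:
{"api": "drive_tool", "payload": {
  "jaw": [85,85,85,85,85,24,24,24,24,24],
  "translation": [
    [0,-1,20],
    [0,0,20],
    [0,0,20],
    [0,0,16],
    [0,0,0],
    [0,0,0],
    [0,0,0],
    [0,0,0],
    [0,0,0],
    [0,0,0]
  ],
  "angular": [
    [0,0,0],
    [0,0,0],
    [0,0,0],
    [0,0,0],
    [0,0,0],
    [0,0,0],
    [0,0,0],
    [0,0,0],
    [0,0,0],
    [0,0,0]
  ],
  "grip_force": 30
}}

```text
time_s: 4.27
tool_pos: [0.4344, 0.3198, 0.0416]
eef_rot: [-3.133, 0.15, -0.012]
contact_force: [-0.0, 0.1, 0.1]
grip_width: 0.298
```

```bash
python3 -c "
from h import *
to([(430,321,32)],-5.3); snap('side','s1')
crop('s1','s1c',160,100,260,180,7)"
```

```text
turn deg [-0.33 -0.42 -0.2 ] at [434.4 319.8  41.6] grip 0.2983978142710708 [-0.   0.1  0.1] 4.2667
[430. 321.  32.] shift(target frame) [-4.5 -0.8  9.6] rows 0.3
```

View pics/s1c.png

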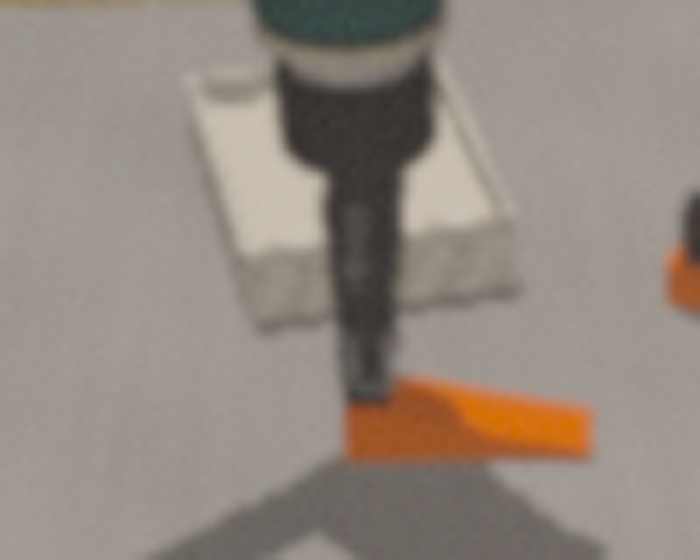

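Grasp is about 10 mm too high. I'll open a bit, go lower, and close with a tighter target.

Request:
{"api": "drive_tool", "payload": {
  "jaw": [45,45,45,45,15,15,15,15,15],
  "translation": [
    [0,0,0],
    [-2,0,0],
    [-2,-1,5],
    [0,0,4],
    [0,0,0],
    [0,0,0],
    [0,0,0],
    [0,0,0],
    [0,0,0]
  ],
  "angular": [
    [-0.3,-0.4,-0.2],
    [0,0,0],
    [0,0,0],
    [0,0,0],
    [0,0,0],
    [0,0,0],
    [0,0,0],
    [0,0,0],
    [0,0,0]
  ],
  "grip_force": 40
}}

```text
time_s: 5.07
tool_pos: [0.4304, 0.3218, 0.0327]
eef_rot: [-3.138, 0.144, -0.001]
contact_force: [-1.1, -0.3, 0.8]
grip_width: 0.275
```

```bash
python3 -c "
from h import *
to([(430,321,34)],-5.3); snap('side','s2');snap('top','t2')
crop('s2','s2c',160,100,260,180,7)"
```

```text
turn deg [-0.04 -0.04  0.05] at [430.4 321.8  32.7] grip 0.27512720616655617 [-1.1 -0.3  0.8] 5.0667
[430. 321.  34.] shift(target frame) [-0.3  0.9 -1.3] rows 0.0
```

View pics/s2c.png

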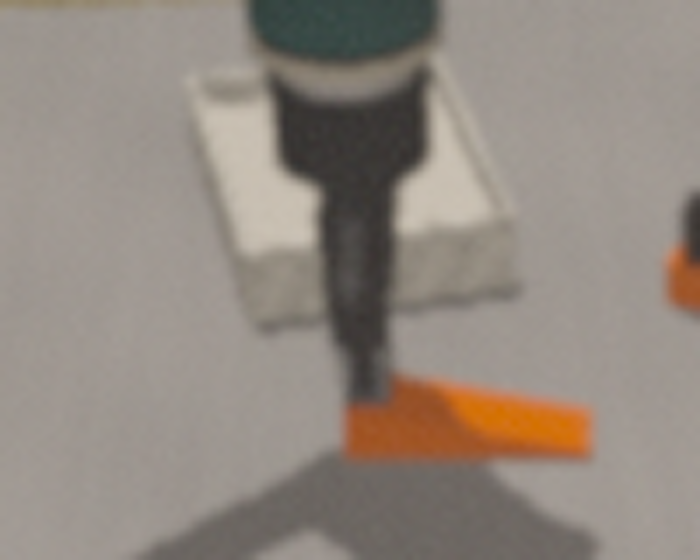

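Request:
{"api": "drive_tool", "payload": {
  "jaw": [15,15,15,15,15,15,15,15,15,15,15,15,15,15,15],
  "translation": [
    [0,0,-12],
    [0,0,-12],
    [3,22,0],
    [3,25,0],
    [3,25,0],
    [3,25,0],
    [3,25,0],
    [3,25,0],
    [3,25,0],
    [3,25,0],
    [3,25,0],
    [2,12,0],
    [1,6,0],
    [0,0,0],
    [0,0,0]
  ],
  "angular": [
    [0,0,0],
    [0,0,0.8],
    [0,0,0],
    [0,0,0],
    [0,0,0],
    [0,0,0],
    [0,0,0],
    [0,0,0],
    [0,0,0],
    [0,0,0],
    [0,0,0],
    [0,0,0],
    [0,0,0],
    [0,0,0],
    [0,0,0]
  ]
}}

```text
time_s: 6.42
tool_pos: [0.4357, 0.0709, 0.0737]
eef_rot: [-3.132, 0.179, -0.02]
contact_force: [-0.1, 0.1, -0.4]
grip_width: 0.275
```

```bash
python3 -c "
from h import *
to([(435,59.7,45),(435,59.7,33)],-6.1)"
```

```text
turn deg [-0.28 -0.7  -0.45] at [435.7  70.9  73.7] grip 0.2749916822843802 [-0.1  0.1 -0.4] 6.4167
[435.   59.7  45. ] shift(target frame) [ 0.5 11.2 28.7] rows 0.7
[435.   59.7  33. ] shift(target frame) [ 0.  0. 12.] rows 0.3
```

Request:
{"api": "drive_tool", "payload": {
  "jaw": [15,15,15,15,15,15,15],
  "translation": [
    [0,6,10],
    [0,5,10],
    [0,0,10],
    [0,0,4],
    [0,0,0],
    [0,0,0],
    [0,0,0]
  ],
  "angular": [
    [-0.3,-0.7,-0.4],
    [0,0,0],
    [0,0,0],
    [0,0,0],
    [0,0,0],
    [0,0,0],
    [0,0,0]
  ]
}}

```text
time_s: 7.0
tool_pos: [0.4336, 0.0618, 0.0348]
eef_rot: [3.137, -0.162, -0.007]
contact_force: [1.0, 0.5, 0.3]
grip_width: 0.274
```

```bash
python3 -c "
from h import *
to([(435,59.7,33)],-6.1)
snap('top','t3');snap('side','s3')
crop('t3','t3c',225,110,325,260,4);crop('s3','s3c',160,140,360,240,4)
a=cv2.imread('pics/t3c.png');print(a.shape)"
```

```text
turn deg [0.05 0.25 0.19] at [433.6  61.8  34.8] grip 0.2743897606266574 [1.  0.5 0.3] 7.0
[435.   59.7  33. ] shift(target frame) [1.6 1.9 1.8] rows 0.1
(600, 400, 3)
```

View pics/t3c.png

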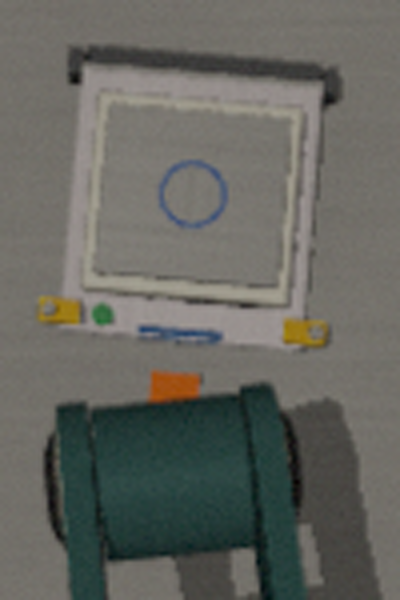

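View pics/s3c.png

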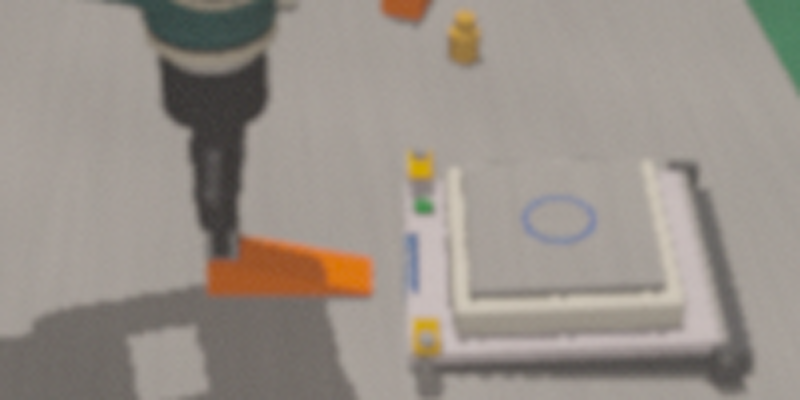

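```bash
python3 -c "
from h import *
c=lambda u,v:(225+(u+.5)/4-.5,110+(v+.5)/4-.5)
for s,a,z in [('tip',(151.5,373),.004),('tipR',(202,375),.004),('bl',(180,335),.014),('ring',(193,194),.061)]: print(s,np.round(pz('top',*c(*a),z)*1000,1))
O=np.array([571.5,45]);x=np.array([.9943,-.1063]);y=np.array([.1063,.9943])
t=(pz('top',*c(151.5,373),.004)+pz('top',*c(202,375),.004))[:2]*500;print(t,(t-O)@x,(t-O)@y)"
```

```text
tip [544.6  69.6   4. ]
tipR [542.   27.8   4. ]
bl [574.4  45.5  14. ]
ring [682.1  33.4  61. ]
[543.27467309  48.70111572] -28.45787114404373 0.6796671072354599
```

Request:
{"api": "drive_tool", "payload": {
  "jaw": [15,15,15,15,15,15,15,15],
  "translation": [
    [0,0.5,1],
    [0,0,1],
    [8,0,0],
    [8,0,0],
    [8,0,0],
    [8,0,0],
    [5,0,0],
    [0,0,0]
  ],
  "angular": [
    [0,0.2,0.2],
    [0,0,0],
    [0,0,0],
    [0,0,0],
    [0,0,0],
    [0,0,0],
    [0,0,0],
    [0,0,0]
  ],
  "grip_force": 80
}}

```text
time_s: 7.77
tool_pos: [0.4752, 0.0569, 0.0338]
eef_rot: [3.137, -0.168, 0.002]
contact_force: [-1.4, 0.9, -1.6]
grip_width: 0.269
```

```bash
cat >> h.py <<'E'
def st():
    s=manip.sense();p=s['tool_pos'][:2]*1000;O=np.array([571.5,45]);x=np.array([.9943,-.1063]);y=np.array([.1063,.9943])
    print('tip in stand',np.round([(p-O)@x+111.,(p-O)@y],1)); to([],-6.1)
E
python3 -c "
from h import *
st()"
```

```text
tip in stand [13.9  1.6]
turn deg [ 0.02 -0.06 -0.04] at [475.2  56.9  33.8] grip 0.26873473180131735 [-1.4  0.9 -1.6] 7.7667
```

Request:
{"api": "drive_tool", "payload": {
  "jaw": [15,15,15,15,15,15,15],
  "translation": [
    [8,0,0],
    [8,0,0],
    [8,0,0],
    [8,0,0],
    [6,0,0],
    [3,0,0],
    [0,0,0]
  ],
  "angular": [
    [0,0,0],
    [0,0,0],
    [0,0,0],
    [0,0,0],
    [0,0,0],
    [0,0,0],
    [0,0,0]
  ]
}}

```text
time_s: 8.35
tool_pos: [0.5162, 0.0526, 0.0333]
eef_rot: [3.137, -0.168, -0.015]
contact_force: [-5.7, 0.2, 3.0]
grip_width: 0.267
```

```bash
python3 -c "
from h import *
st();snap('side','s4');crop('s4','s4c',160,140,360,240,4)"
```

```text
tip in stand [55.2  1.7]
turn deg [ 0.04  0.54 -0.03] at [516.2  52.6  33.3] grip 0.2668722521457219 [-5.7  0.2  3. ] 8.35
```

View pics/s4c.png

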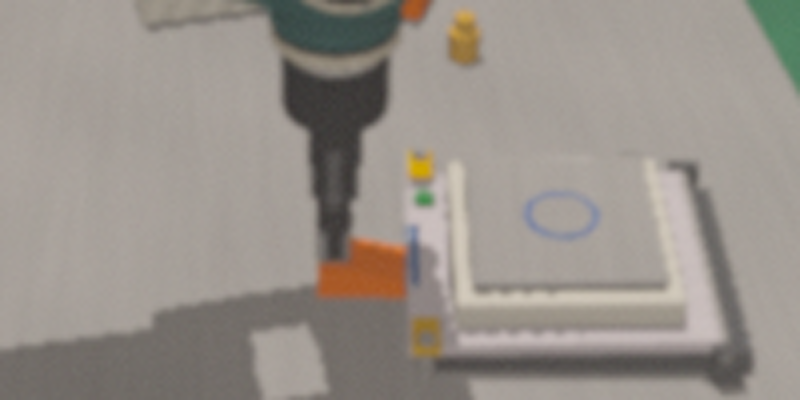

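Request:
{"api": "drive_tool", "payload": {
  "jaw": [15,15,15,15,15,15],
  "translation": [
    [6,0,0],
    [6,0,0],
    [5,0,0],
    [3,0,0],
    [2,0,0],
    [2,0,0]
  ],
  "angular": [
    [0,0.3,0],
    [0,0,0],
    [0,0,0],
    [0,0,0],
    [0,0,0],
    [0,0,0]
  ]
}}

```text
time_s: 8.9
tool_pos: [0.5396, 0.0502, 0.0331]
eef_rot: [3.137, -0.168, -0.016]
contact_force: [-9.0, 0.2, 5.5]
grip_width: 0.265
```

```bash
python3 -c "
from h import *
st()"
```

```text
tip in stand [78.7  1.8]
turn deg [ 0.05  0.59 -0.02] at [539.6  50.2  33.1] grip 0.26515531496795586 [-9.   0.2  5.5] 8.9
```

Request:
{"api": "drive_tool", "payload": {
  "jaw": [15,15,15],
  "translation": [
    [2,0,0],
    [2,0,0],
    [2,0,0]
  ],
  "angular": [
    [0,0,0],
    [0,0,0],
    [0,0,0]
  ]
}}

```text
time_s: 9.15
tool_pos: [0.5425, 0.05, 0.0328]
eef_rot: [3.137, -0.167, -0.032]
contact_force: [-34.3, 2.5, 23.1]
grip_width: 0.269
```

```bash
python3 -c "
from h import *
st()"
```

```text
tip in stand [81.7  1.9]
turn deg [ 0.08  1.18 -0.  ] at [542.5  50.   32.8] grip 0.26934086574970834 [-34.3   2.5  23.1] 9.15
```

Request:
{"api": "drive_tool", "payload": {
  "jaw": [15,60,60,60,60,60],
  "translation": [
    [0,0,0],
    [0,0,0],
    [0,0,0],
    [0,0,0],
    [0,0,-2],
    [0,0,0]
  ],
  "angular": [
    [0,0,0],
    [0,0,0],
    [0,0,0],
    [0,0,0],
    [0,0,0],
    [0,0,0]
  ]
}}

```text
time_s: 9.65
tool_pos: [0.5439, 0.0498, 0.0354]
eef_rot: [3.137, -0.167, -0.031]
contact_force: [-0.2, 0.2, 0.6]
grip_width: 0.7
```

```bash
python3 -c "
from h import *
st();snap('side','s5');crop('s5','s5c',160,140,360,240,4)"
```

```text
tip in stand [83.   1.9]
turn deg [0.07 1.12 0.  ] at [543.9  49.8  35.4] grip 0.7003876295046693 [-0.2  0.2  0.6] 9.65
```

View pics/s5c.png

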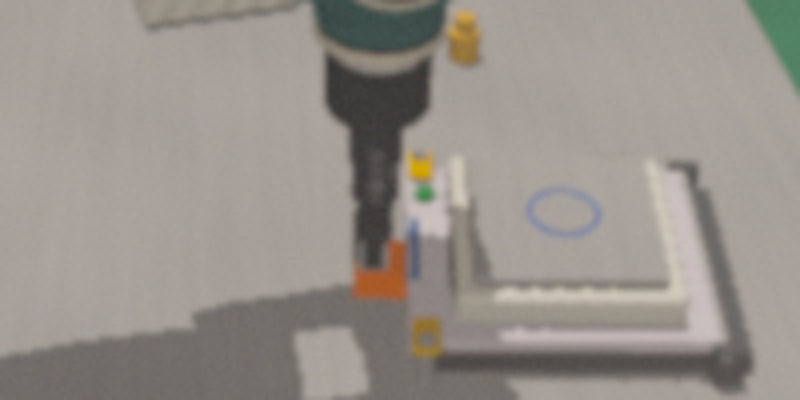

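Request:
{"api": "drive_tool", "payload": {
  "jaw": [66,66,66,66,66,66],
  "translation": [
    [0,0,-20],
    [0,0,-35],
    [0,0,-35],
    [0,0,-35],
    [0,5,-20],
    [0,5,0]
  ],
  "angular": [
    [0,0,0],
    [0,0,0],
    [0,1.1,0],
    [0,0,0],
    [0,0,0],
    [0,0,0]
  ]
}}

```text
time_s: 10.2
tool_pos: [0.5433, 0.0401, 0.1847]
eef_rot: [3.135, -0.166, -0.006]
contact_force: [0.4, 0.1, -0.3]
grip_width: 0.772
```

```bash
python3 -c "
from h import *
to([(448,-301,150)],-6.1)"
```

```text
turn deg [0.11 0.21 0.04] at [543.3  40.1 184.7] grip 0.771713356561995 [ 0.4  0.1 -0.3] 10.2
[ 448. -301.  150.] shift(target frame) [-58.5 349.3  34.7] rows 8.6
```

Request:
{"api": "drive_tool", "payload": {
  "jaw": [66,66,66,66,66,66,66,66,66,66,66,66,66],
  "translation": [
    [-5,32,0],
    [-6,34,3],
    [-6,34,3],
    [-6,34,4],
    [-6,34,4],
    [-6,34,4],
    [-6,34,4],
    [-6,34,4],
    [-6,34,4],
    [-4,20,3],
    [-2,10,0],
    [0,0,0],
    [0,0,0]
  ],
  "angular": [
    [0,0,0],
    [0,0,0],
    [0,0,0],
    [0,0,0],
    [0,0,0],
    [0,0,0],
    [0,0,0],
    [0,0,0],
    [0,0,0],
    [0,0,0],
    [0,0,0],
    [0,0,0],
    [0,0,0]
  ]
}}

```text
time_s: 11.28
tool_pos: [0.443, -0.3005, 0.1464]
eef_rot: [-3.137, 0.164, 0.003]
contact_force: [0.9, -0.2, -0.3]
grip_width: 0.778
```

```bash
python3 -c "
from h import *
to([(448,-301,150),(448,-301,12)],-6.1);snap('top','t6')
crop('t6','t6c',225,110,325,210,6)
a=cv2.imread('pics/t6c.png');snap('side','s6');crop('s6','s6c',180,160,360,250,4)
crop('s6','s6d',200,230,300,350,5)
D=np.load('pics/t6.npy');m=manip.camera_model('top')
v,u=np.mgrid[0:384,0:512]
c=np.stack([(u-m['cx'])/m['fx']*D,(v-m['cy'])/m['fy']*D,D],-1); X=(c-np.array(m['t']))@np.array(m['R'])
p=X[143:178,255:292].reshape(-1,3);p=p[(p[:,2]>.055)];A=np.c_[p[:,:2],np.ones(len(p))];k=np.linalg.lstsq(A,p[:,2],rcond=None)[0];print('pan slope',k,p.mean(0))"
```

```text
turn deg [-0.01  0.1   0.12] at [ 443.  -300.5  146.4] grip 0.7782009375132516 [ 0.9 -0.2 -0.3] 11.2833
[ 448. -301.  150.] shift(target frame) [ 5.  -0.  -3.6] rows 0.1
[ 448. -301.   12.] shift(target frame) [  0.   0. 138.] rows 3.3
pan slope [-0.8694313   0.13147307  0.65360195] [0.67325076 0.0335784  0.07267132]
```

View pics/t6c.png

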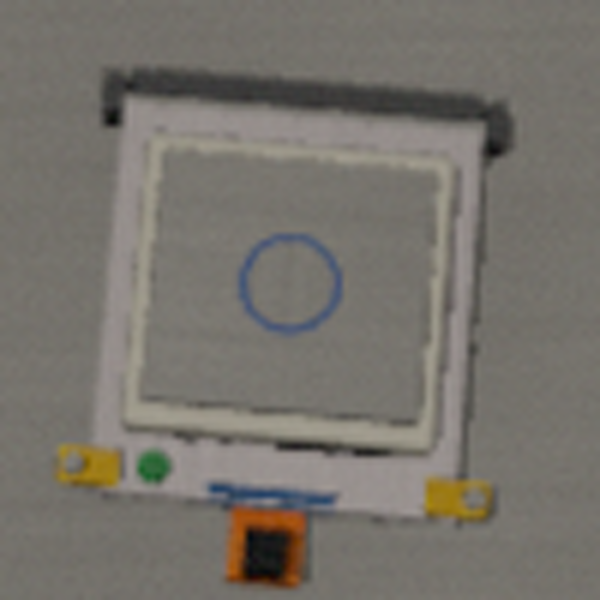

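View pics/s6c.png

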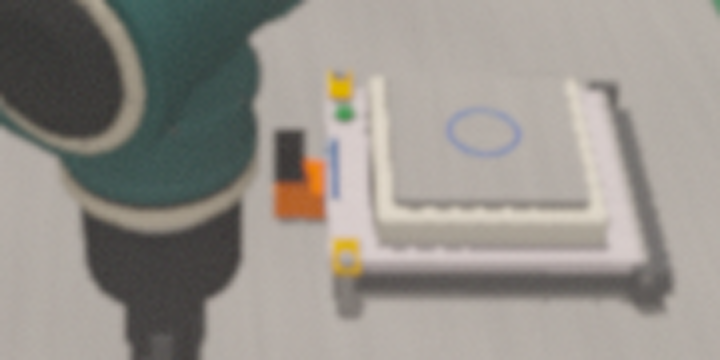

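View pics/s6d.png

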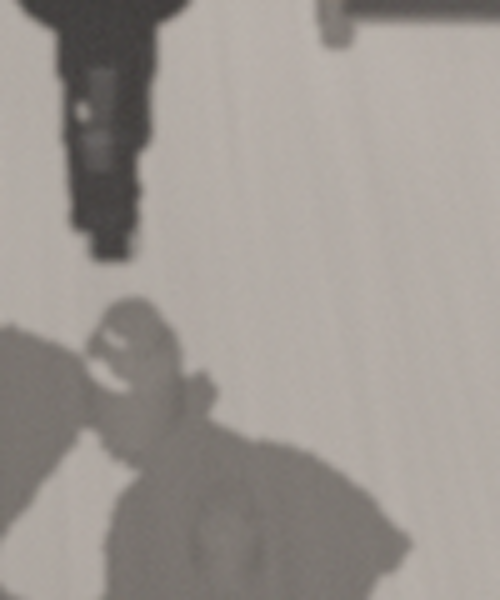

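The wedge stays under the blue mark with its grip at top-view pixel (269,202), square on, and the platform still raised. The weight's knob is under the gripper. Next I'll check pan level and ring position, then go down on the weight.

```bash
python3 -c "
from h import *
c=lambda u,v:(225+(u+.5)/6-.5,110+(v+.5)/6-.5)
print('ring',np.round(pz('top',*c(290,284),.068)*1000,1)); print('grip',np.round(pz('top',*c(267,554),.062)*1000,1))
for t in('t0','t6'):
  D=np.load(f'pics/{t}.npy');m=manip.camera_model('top')
  v,u=np.mgrid[0:384,0:512]
  c=np.stack([(u-m['cx'])/m['fx']*D,(v-m['cy'])/m['fy']*D,D],-1); X=(c-np.array(m['t']))@np.array(m['R'])
  for r in [(145,151),(155,161),(165,171)]:
    q=X[r[0]:r[1],255:292].reshape(-1,3); print(t,np.round(np.median(q,0)*1000,1))"
```

```text
ring [684.4  33.4  68. ]
grip [539.4  49.3  62. ]
t0 [716.5  32.2  63.9]
t0 [683.6  33.   62.4]
t0 [651.   33.9  59.8]
t6 [715.2  32.2  68.6]
t6 [682.2  33.3  68.9]
t6 [649.6  34.2  68.7]
```

Request:
{"api": "drive_tool", "payload": {
  "jaw": [66,66,66,66,66,66],
  "translation": [
    [3,0,20],
    [2,0,30],
    [0,0,30],
    [0,0,20],
    [0,0,5],
    [0,0,0]
  ],
  "angular": [
    [0,0,0],
    [0,0,0],
    [0,0,0],
    [0,0,0],
    [0,0,0],
    [0,0,0]
  ]
}}

```text
time_s: 11.88
tool_pos: [0.4533, -0.2944, 0.0415]
eef_rot: [3.135, -0.148, 0.008]
contact_force: [0.9, 0.1, 0.1]
grip_width: 0.775
```

```bash
python3 -c "
from h import *
to([(448,-301,12)],-6.1)"
```

```text
turn deg [ 0.15 -0.29  0.7 ] at [ 453.3 -294.4   41.5] grip 0.7751978680930288 [0.9 0.1 0.1] 11.8833
[ 448. -301.   12.] shift(target frame) [-4.6  7.1 29.5] rows 0.7
```

Request:
{"api": "drive_tool", "payload": {
  "jaw": [66,66,66,66,66],
  "translation": [
    [-3,4,0],
    [-2,3,10],
    [0,0,10],
    [0,0,7],
    [0,0,0]
  ],
  "angular": [
    [0,-0.3,0.7],
    [0,0,0],
    [0,0,0],
    [0,0,0],
    [0,0,0]
  ]
}}

```text
time_s: 12.3
tool_pos: [0.4496, -0.3016, 0.017]
eef_rot: [3.131, -0.166, 0.007]
contact_force: [-0.0, 0.4, 0.2]
grip_width: 0.769
```

```bash
python3 -c "
from h import *
to([(448,-301,12)],-6.1)
snap('side','s7');crop('s7','s7c',180,230,300,350,5)"
```

```text
turn deg [ 0.32 -0.27  0.05] at [ 449.6 -301.6   17. ] grip 0.7694591797833905 [-0.   0.4  0.2] 12.3
[ 448. -301.   12.] shift(target frame) [-1.6 -0.4  5. ] rows 0.1
```

View pics/s7c.png

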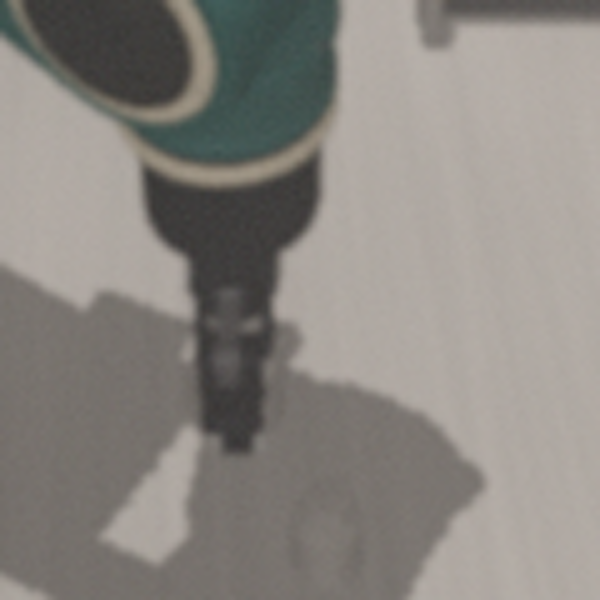

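Request:
{"api": "drive_tool", "payload": {
  "jaw": [66,66,36,36,36,36,36,36],
  "translation": [
    [-1,0,4],
    [0,0,0],
    [0,0,0],
    [0,0,0],
    [0,0,0],
    [0,0,0],
    [0,0,0],
    [0,0,0]
  ],
  "angular": [
    [0.3,-0.3,0],
    [0,0,0],
    [0,0,0],
    [0,0,0],
    [0,0,0],
    [0,0,0],
    [0,0,0],
    [0,0,0]
  ],
  "grip_force": 50
}}

```text
time_s: 13.02
tool_pos: [0.4492, -0.3023, 0.0145]
eef_rot: [3.136, -0.166, 0.001]
contact_force: [-0.1, -0.6, -0.9]
grip_width: 0.494
```

```bash
python3 -c "
from h import *
to([],-6.1)"
```

```text
turn deg [ 0.06 -0.03  0.02] at [ 449.2 -302.3   14.5] grip 0.49443010434848245 [-0.1 -0.6 -0.9] 13.0167
```

Request:
{"api": "drive_tool", "payload": {
  "jaw": [36,36,36,36],
  "translation": [
    [0,0,-10],
    [0,0,-20],
    [0,0,-10],
    [0,0,0]
  ],
  "angular": [
    [0,0,0],
    [0,0,0],
    [0,0,0],
    [0,0,0]
  ]
}}

```text
time_s: 13.35
tool_pos: [0.448, -0.3013, 0.0555]
eef_rot: [-3.136, 0.166, 0.004]
contact_force: [-0.2, -0.7, -4.1]
grip_width: 0.497
```

```bash
python3 -c "
from h import *
snap('side','s8');crop('s8','s8c',180,200,300,320,5)
to([(449,-302,180),(684,33,180),(684,33,95)],-6.1)"
```

```text
turn deg [-0.08  0.17  0.03] at [ 448.  -301.2   54.8] grip 0.4934840516616656 [ 0.5 -0.1 -4.5] 13.4
[ 449. -302.  180.] shift(target frame) [   1.1    0.7 -125.2] rows 3.0
[684.  33. 180.] shift(target frame) [ 198.1 -358.1    0. ] rows 9.9
[684.  33.  95.] shift(target frame) [ 0.  0. 85.] rows 2.0
```

View pics/s8c.png

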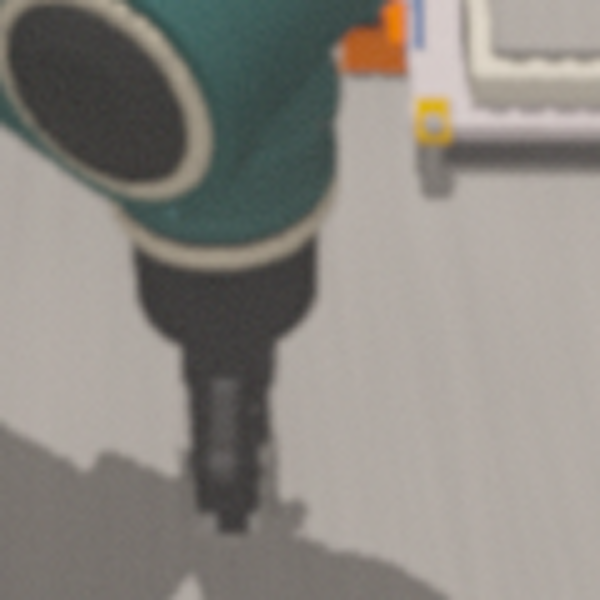

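Request:
{"api": "drive_tool", "payload": {
  "jaw": [36,36,36,36,36,36,36,36,36,36,36,36,36,36,36,36,36,36,36,36],
  "translation": [
    [0,0,-20],
    [0,0,-30],
    [0,0,-30],
    [0,0,-20],
    [5,-10,-10],
    [13,-23,0],
    [13,-23,0],
    [13,-23,0],
    [13,-23,0],
    [13,-23,0],
    [13,-23,0],
    [13,-23,0],
    [13,-23,0],
    [13,-23,0],
    [13,-23,0],
    [13,-23,0],
    [13,-23,0],
    [13,-23,0],
    [8,-14,0],
    [0,0,0]
  ],
  "angular": [
    [0,0,0],
    [0,0,0],
    [0,0,0],
    [0,0,0],
    [0,0,0],
    [0,0,0],
    [0,0,0],
    [0,0,0],
    [0,0,0],
    [0,0,0],
    [0,0,0],
    [0,0,0],
    [0,0,0],
    [0,0,0],
    [0,0,0],
    [0,0,0],
    [0,0,0],
    [0,0,0],
    [0,0,0],
    [0,0,0]
  ]
}}

```text
time_s: 15.07
tool_pos: [0.6692, 0.0267, 0.1457]
eef_rot: [-3.128, 0.17, 0.038]
contact_force: [0.9, -0.4, -4.5]
grip_width: 0.498
```

```bash
python3 -c "
from h import *
to([(684,33,180),(684,33,95)],-6.1)"
```

```text
turn deg [-0.46  1.43 -0.1 ] at [669.2  26.7 145.7] grip 0.4978041934169208 [ 0.9 -0.4 -4.5] 15.0667
[684.  33. 180.] shift(target frame) [ 14.   -7.9 -34.3] rows 0.9
[684.  33.  95.] shift(target frame) [ 0.  0. 85.] rows 2.0
```

Fix tilt and offset, then come down to 95 mm.

Request:
{"api": "drive_tool", "payload": {
  "jaw": [36,36,36,36,36,36,36],
  "translation": [
    [7,-4,0],
    [7,-4,0],
    [0,0,0],
    [0,0,12],
    [0,0,15],
    [0,0,10],
    [0,0,0]
  ],
  "angular": [
    [-0.4,1.4,0],
    [0,0,0],
    [0,0,0],
    [0,0,0],
    [0,0,0],
    [0,0,0],
    [0,0,0]
  ]
}}

```text
time_s: 15.65
tool_pos: [0.6838, 0.0329, 0.1014]
eef_rot: [3.136, -0.171, -0.003]
contact_force: [-1.1, 0.1, -5.2]
grip_width: 0.498
```

```bash
python3 -c "
from h import *
to([(684,33,95)],-6.1)
snap('side','s9');crop('s9','s9c',220,100,360,240,5)"
```

```text
turn deg [ 0.05  0.09 -0.16] at [683.8  32.9 101.4] grip 0.49836792256530577 [-1.1  0.1 -5.2] 15.65
[684.  33.  95.] shift(target frame) [ 0.2 -0.1  6.4] rows 0.2
```

View pics/s9c.png

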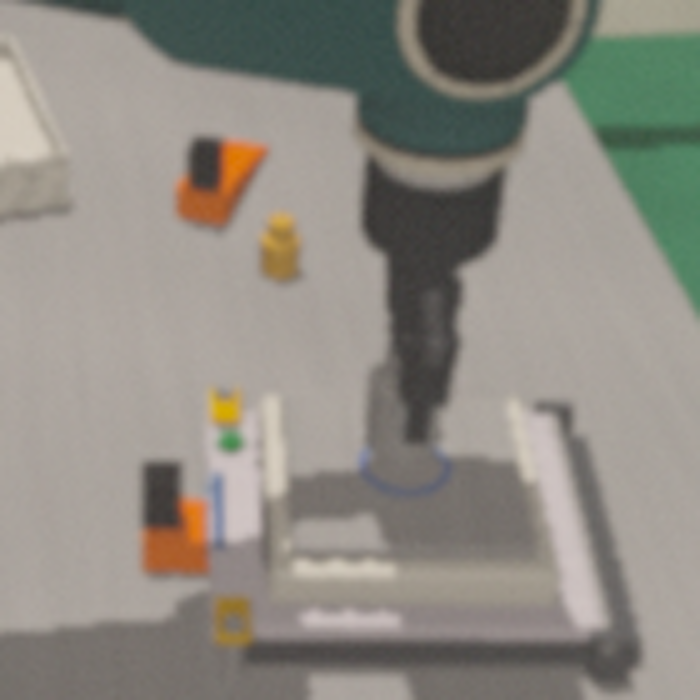

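Request:
{"api": "drive_tool", "payload": {
  "jaw": [36,36,36,36,36],
  "translation": [
    [0,0,5],
    [0,0,5],
    [0,0,3],
    [0,0,0],
    [0,0,0]
  ],
  "angular": [
    [0,0,0],
    [0,0,0],
    [0,0,0],
    [0,0,0],
    [0,0,0]
  ]
}}

```text
time_s: 16.12
tool_pos: [0.684, 0.0321, 0.0886]
eef_rot: [3.136, -0.173, -0.001]
contact_force: [0.4, 0.1, -3.9]
grip_width: 0.498
```

```bash
python3 -c "
from h import *
to([(684,33,83)],-6.1)"
```

```text
turn deg [ 0.04  0.03 -0.22] at [684.   32.1  88.6] grip 0.49811946631225557 [ 0.4  0.1 -3.9] 16.1167
[684.  33.  83.] shift(target frame) [-0.1 -0.9  5.6] rows 0.1
```

Request:
{"api": "drive_tool", "payload": {
  "jaw": [36,36,36,36],
  "translation": [
    [0,0,2],
    [0,0,2],
    [0,0,1],
    [0,0,0]
  ],
  "angular": [
    [0,0,0],
    [0,0,0],
    [0,0,0],
    [0,0,0]
  ]
}}

```text
time_s: 16.45
tool_pos: [0.6844, 0.0322, 0.0841]
eef_rot: [3.136, -0.173, 0.001]
contact_force: [-0.4, 0.2, -4.9]
grip_width: 0.493
```

Request:
{"api": "drive_tool", "payload": {
  "jaw": [36,36,36],
  "translation": [
    [0,0,1],
    [0,0,1],
    [0,0,0]
  ],
  "angular": [
    [0,0,0],
    [0,0,0],
    [0,0,0]
  ]
}}

```text
time_s: 16.7
tool_pos: [0.6847, 0.0322, 0.0826]
eef_rot: [3.136, -0.173, 0.003]
contact_force: [-0.3, -0.0, -4.9]
grip_width: 0.5
```

Request:
{"api": "drive_tool", "payload": {
  "jaw": [36,36,36],
  "translation": [
    [0,0,1],
    [0,0,1],
    [0,0,0]
  ],
  "angular": [
    [0,0,0],
    [0,0,0],
    [0,0,0]
  ]
}}

```text
time_s: 16.95
tool_pos: [0.6849, 0.0322, 0.0828]
eef_rot: [3.136, -0.173, 0.004]
contact_force: [1.0, -0.2, -5.5]
grip_width: 0.492
```

Request:
{"api": "drive_tool", "payload": {
  "jaw": [36,36,36],
  "translation": [
    [0,0,1.5],
    [0,0,1.5],
    [0,0,1.5]
  ],
  "angular": [
    [0,0,0],
    [0,0,0],
    [0,0,0]
  ]
}}

```text
time_s: 17.2
tool_pos: [0.6853, 0.0323, 0.0825]
eef_rot: [3.136, -0.172, 0.008]
contact_force: [-10.6, -0.4, 12.4]
grip_width: 0.496
```

```bash
python3 -c "
from h import *
to([(684,33,83)],-6.1)
snap('side','s10');crop('s10','s10c',220,140,340,240,6)"
```

```text
turn deg [ 0.02 -0.28 -0.19] at [685.3  32.3  82.5] grip 0.4958968513365075 [-10.6  -0.4  12.4] 17.2
[684.  33.  83.] shift(target frame) [-1.4 -0.6 -0.5] rows 0.0
```

View pics/s10c.png

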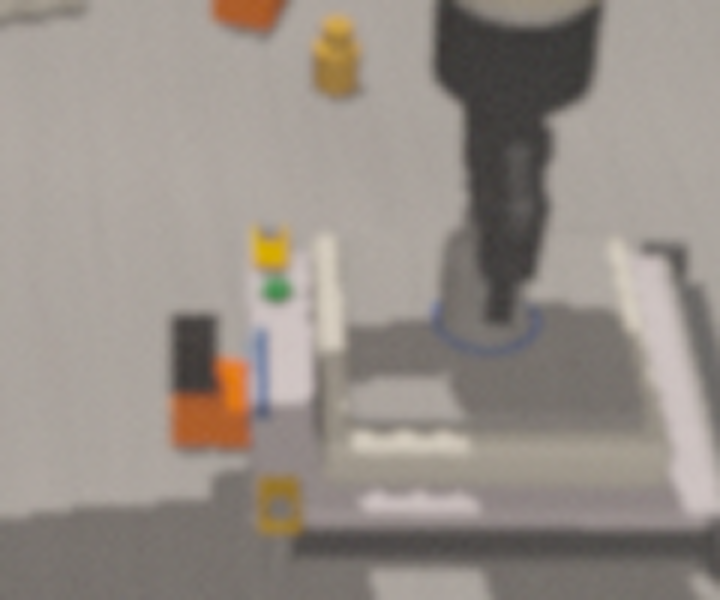

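Contact is felt, about 17 N more than free hanging, and the weight stands inside the ring. Relax, then open.

Request:
{"api": "drive_tool", "payload": {
  "jaw": [36,50,58,66,66,66,66],
  "translation": [
    [0,0,0],
    [0,0,0],
    [0,0,0],
    [0,0,0],
    [0,0,0],
    [0,0,0],
    [0,0,0]
  ],
  "angular": [
    [0,0,0],
    [0,0,0],
    [0,0,0],
    [0,0,0],
    [0,0,0],
    [0,0,0],
    [0,0,0]
  ]
}}

```text
time_s: 17.83
tool_pos: [0.6863, 0.0322, 0.0836]
eef_rot: [3.137, -0.173, 0.012]
contact_force: [-1.0, -0.2, -0.5]
grip_width: 0.774
```

Request:
{"api": "drive_tool", "payload": {
  "jaw": [66,66,66,66,66,66,66],
  "translation": [
    [0,0,-5],
    [0,0,-15],
    [0,0,-20],
    [0,0,-30],
    [0,0,-30],
    [0,0,-20],
    [0,0,0]
  ],
  "angular": [
    [0,0,0],
    [0,0,0],
    [0,0,0],
    [0,0,0],
    [0,0,0],
    [0,0,0],
    [0,0,0]
  ]
}}

```text
time_s: 18.42
tool_pos: [0.6844, 0.0323, 0.2139]
eef_rot: [3.136, -0.173, 0.011]
contact_force: [0.7, -0.6, 0.7]
grip_width: 0.771
```

Request:
{"api": "drive_tool", "payload": {
  "jaw": [66,66,66,66,66,66,66,66,66,66,66],
  "translation": [
    [0,15,0],
    [0,25,0],
    [0,30,0],
    [0,30,0],
    [0,30,0],
    [0,30,0],
    [0,30,0],
    [0,30,0],
    [0,15,0],
    [0,0,0],
    [0,0,0]
  ],
  "angular": [
    [0,0,0],
    [0,0,0],
    [0,0,0],
    [0,0,0],
    [0,0,0],
    [0,0,0],
    [0,0,0],
    [0,0,0],
    [0,0,0],
    [0,0,0],
    [0,0,0]
  ]
}}

```text
time_s: 19.33
tool_pos: [0.6543, -0.2162, 0.2196]
eef_rot: [3.136, -0.171, 0.016]
contact_force: [-0.1, 0.1, 0.3]
grip_width: 0.775
```

```bash
python3 -c "
from h import *
to([],-6.1)
snap('side','s11');crop('s11','s11c',200,130,360,240,5)
snap('top','t11');crop('t11','t11c',225,110,325,210,6)
v,u=np.mgrid[0:384,0:512]
m=manip.camera_model('top');D=np.load('pics/t11.npy')
c=np.stack([(u-m['cx'])/m['fx']*D,(v-m['cy'])/m['fy']*D,D],-1); X=(c-np.array(m['t']))@np.array(m['R'])
for w in [(145,151),(173,177)]: print(np.round(np.median(X[w[0]:w[1],255:292].reshape(-1,3),0)*1000,1))
p=X[140:180,250:296].reshape(-1,3);p=p[p[:,2]>.125];print('knob',len(p),np.round(np.median(p,0)*1000,1))"
```

```text
turn deg [ 0.   -0.6  -0.13] at [ 654.3 -216.2  219.6] grip 0.7750339017614262 [-0.1  0.1  0.3] 19.3333
[715.3  35.2  69.2]
[626.5  34.8  68.8]
knob 72 [681.2  32.5 135.3]
```

View pics/s11c.png

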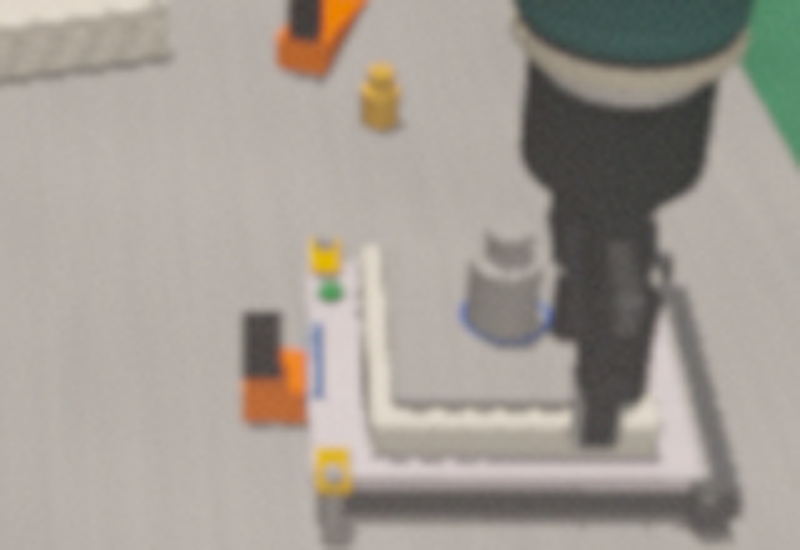

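View pics/t11c.png

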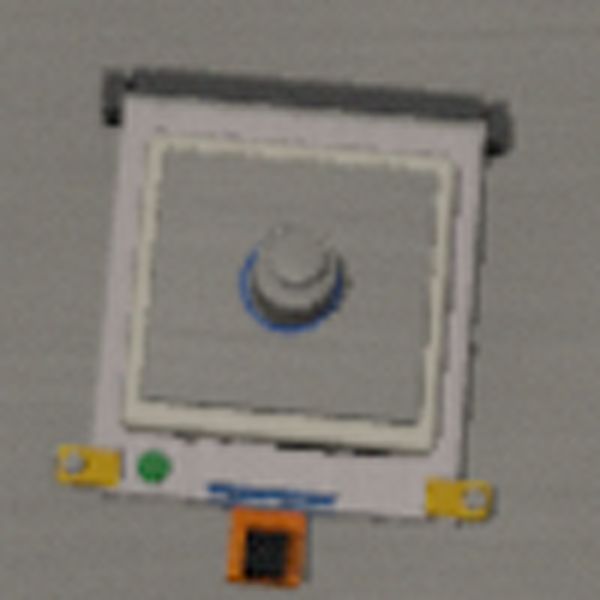

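The weight stands upright inside the ring: it is centred at (290,265) in the top crop, with the knob about 3 mm from the ring centre. The pan is level at 69 mm, and the wedge and platform haven't changed. I'm handing in.

```bash
python3 -c "
from bench import manip
print(manip.job_done())"
```

```text
the job is handed in; nothing more can be done
None
```

The job is done and handed in at about 19.5 s of the 64 s allowed; no verdict was reported.

**Wedge:** I took the orange wedge farthest to the robot's right. I carried it square to the stand and pushed it about 82 mm in under the blue mark, about 2 mm off the middle. The final push reached about 34 N, above the suggested 15–20 N. I then let go and it stayed put.

**Weight:** I gripped the larger steel weight by its body and lowered it onto the ring. First contact added about 17 N, and then I released it.

**Last checks:**
- **Platform:** the pan reads level, 69.2 mm at the back and 68.8 mm at the front, against a nominal 68 mm.
- **Weight position:** it stands upright inside the ring, with its knob about 3 mm from the ring centre.
- **Wedge:** it looks the same in the pictures before and after the weight went on. I could not measure its contact force on the platform directly.
- **Bystanders:** nothing touched the small brass weight, tub or trays. I did not measure their positions again at the end.
- **Robot:** the gripper is clear and its force reading is about zero.

One check disagreed along the way: my first pan-slope fit gave a nonsense value because of a bad height filter. Row medians replaced it and showed the pan level.

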